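# Set the preheater dial to its mark and lock it under the sliding cover

## Task

Slide the clear lock cover of the preheater controller back off its dial, turn the dial's pointer until it points straight at the small raised metal mark on the dial's rim, then slide the cover fully home over the dial again. The pointer must stay on the mark, and the circuit board, jar and holder block standing around the controller are to be left where they are.

Things in the scene. Friction and masses are not known exactly. Their poses are not given: they have to be found in the camera images.
- unit: Preheater controller: a dark box fixed to the bench, 150 mm (its x) by 260 mm (its y), flat grey top at 50 mm height; two guide rails 7 mm high run along its y at its x = +-66 mm. Origin: centre of its underside on the bench, z up. The dial lies 60 mm from the origin towards its -y.
- dial_axis (a point): Point on the dial's vertical turning axis at the level of the controller's top (50 mm above the bench). Axes parallel to the controller's. The dial plate around it is a thin black disc of 57 mm radius, with fine painted ticks.
- dial (a joint): Angle of the dial's pointer knob, rad, 0 to pi (stops at both ends). At 0 the pointer points along the controller's +x; the value grows as it turns clockwise seen from above (pi/2: towards the controller's -y; pi: -x). It stays where it is left; it resists with about 0.04 N m (1 to 1.5 N at the pointer's end). It is always set to a larger value to reach the mark.
- pointer_tip (a point): Tip of the pointer, at its top edge: 42 mm from the dial axis, 35 mm above the controller's top; x axis points outwards along the pointer. The knob is a skirt disc (radius 20 mm, up to 10 mm above the controller's top) with an upright bar on it, 10 mm wide, from 9 mm to 35 mm above the controller's top, that reaches from 14 mm behind the axis to the tip 42 mm ahead of it. The bar's long end is the pointer. It can be pushed sideways or pinched.
- mark_point (a point): The mark: a small fixed aluminium block (8 mm wide along the rim, 10 mm radially, top 9 mm above the controller's top) standing on the dial plate's rim, anywhere on its -y half. This point is the middle of its inner face's top edge, 46 mm from the dial axis; its x axis points outwards, away from the dial axis. The pointer is set when it points along the line from the dial axis to this point.
- cover (a joint): Position of the lock cover, m: 0 is fully home over the dial, 0.112 fully back (moved along the controller's +y, dial quite free). It slides on the controller, resists with about 2 N, has stops at both ends and stays where it is left.
- cover_rib (a point): Centre of the upright metal rib on the cover's roof: 60 mm long (controller's x), 10 mm thick (controller's y), 26 mm high, rising from the roof at 46 mm to 72 mm above the controller's top (96 to 122 mm above the bench). The cover is a clear plastic box, 121 mm (x) by 108 mm (y), centred under the rib (at joint 0 the rib stands right over the dial axis), open below and on its -y end, moving only along the controller's y. Push the rib from either side or pinch it.
- board: Loose green circuit board with components, 100 x 80 mm, 14 mm high, lying on the bench near the controller's -x side; origin at the centre of its underside. Leave where it is.
- jar: Loose jar with a black cap, 52 mm in diameter, 50 mm high, standing near the controller's +x side; origin at the centre of its underside. Leave where it is.
- holder: Loose steel holder block 50 x 35 x 22 mm with a small 12 mm high knob on top, standing off the controller's -y end; origin at the centre of its underside. Leave where it is.

How it is judged:
By the outcome, as a careful person would: the job done as asked, in the order asked, and still so for the second after the job is handed in, with the robot touching nothing.
It also fails if it takes over 45 s, if anything falls off the work surface, if the arm or the gripper's body presses on something with over 40 N, if the wrist force passes 120 N, or if a joint passes its speed limit or range.

## Robot

A 6-joint arm with a two-finger parallel gripper is mounted at the origin on the work surface. World frame = base frame: x ahead of the robot, y to its left, z up, the work surface at z = 0. Lengths are in m, angles in rad, forces in N, time in s.
With the tool pointing down it reaches from about 0.35 to 0.8 m from the base axis. Payload 7.3 kg.
Tool frame: the origin (TCP) lies between the finger pads; the fingertips stand 25 mm ahead of it and the grasp point (between the pads) lies 6 mm ahead of it (r.tip_extent is the distance from the TCP to the fingertips, in m); z points along the fingers, y is the line along which they close (so a half turn about z gives the same grasp; the last joint's range is limited). The gripper opens to 85 mm and grips with 20 to 120 N. Pads are 22 mm wide; open, the fingers measure 114 mm over their backs; the gripper's body (76 mm by 85 mm) begins 54 mm behind the grasp point. The pads swing forward as they close: fully open they stand 13 mm farther back than shut.
Start: joints at [-1.246, 0.342, 1.524, -0, 1.275, -0.146], TCP at [0.238, -0.468, 0.256] pointing down, gripper open.
Joint ranges: [-2.53, 2.53], [-0.77, 2.02], [0.04, 2.7], [-1, 4.14], [0.28, 2.66], [-3.11, 3.11]. Speed limits (rad/s): [2.57, 2.57, 3.14, 3.14, 3.14, 3.14].

## Interface

Orientations are given as a unit quaternion [x, y, z, w].
In Python, from workcell import r, command_gripper, optics gives the robot as it stands. The module is installed in compiled form; this text tells all that it offers. Calls block until the motion is done:
- r.reach(position, orientation): joint-space move of the TCP to a pose.
- r.move_straight(position, orientation=None, speed=0.15, max_force=None): straight line of the TCP; orientation=None keeps the orientation; speed is the mean speed in m/s. With max_force (N) it stops when the force on the tool has changed by that much, and returns True; else False.
- r.movej(angles): joint-space move.
- command_gripper(opening, force=None): finger opening in m; force is the grip in N (None keeps the last); returns when the fingers have stopped.
- r.hold(seconds).
- r.solve_ik(position, orientation): joint angles nearest the present ones, or None.
- r.read_state(): the state.
- optics.get_image(name): name is "side" or "top"; returns (picture, depth): 384x512x3 uint8, red, green, blue; 384x512 float32, m along the optical axis (not along the pixel's ray), 0 where there is no reading.
- optics.camera_model(name): a dict with "K" (3x3 intrinsics, pixels), "R" (3x3) and "t" (3): a world point X has camera coordinates R X + t. Camera axes: x right, y down, z forward; pixel columns grow to the right and rows downward; lengths in m; the calibration is good to about 2 mm. A picture is of the moment at which its call begins. camera_model takes no time and is no camera call.
A pose or a line that the arm cannot do raises r.PlanningError and nothing moves.
- r.finish_job(): hands the job in; it is judged then, once.
The state is a dict: "time_s": time; "joint_positions": joint angles; "dq": joint speeds; "tau": joint torques, N m; "eef_pos": TCP position; "eef_rot": TCP orientation; "contact_force": force on the tool from outside, world axes, zero at the start; "torque": the same for the moment, N m; "grip_width": finger opening in m; "grip_force": force on a finger pad.
Only numpy, scipy, OpenCV 4.12 (cv2) and the standard library are available. Lean on these libraries where they do the work, as an engineer would, in place of code of your own. Each camera call takes 0.05 s, during which the arm holds its last target. There are 200 camera calls.

## Working session

There is one attempt and no reset: what is moved stays moved. The work goes in short steps, each a Python script; the robot and the scene stay as the last script left them, time stands still between calls to the robot, and variables do not carry over. Pictures are saved under pics/ and viewed, at most 10 in all, crops included, and the job is handed in when it is done.

```bash
mkdir -p pics; python3 - <<'E'
from workcell import r, optics
import cv2, numpy as np
for n in("top","side"):
    p,d=optics.get_image(n); cv2.imwrite(f"pics/{n}0.png",cv2.resize(p[:,:,::-1],(800,600),interpolation=cv2.INTER_CUBIC))
    np.savez(f"{n}0.npz",p=p,d=d); c=optics.camera_model(n); print(n,c["K"],c["R"],c["t"],-c["R"].T@c["t"])
print(r.read_state())
E
```

```text
top [[368.79753428   0.         256.14530674]
 [  0.         368.79753428 184.30044053]
 [  0.           0.           1.        ]] [[-0.00854045 -0.9999536   0.00445531]
 [-0.9904126   0.00784447 -0.13791788]
 [ 0.13787653 -0.00559047 -0.99043365]] [0.00392105 0.58427887 0.71197903] [0.48054545 0.00331781 0.78573302]
side [[485.16043477   0.         254.47466156]
 [  0.         485.16043477 194.69752987]
 [  0.           0.           1.        ]] [[ 0.996973   -0.07643755  0.01421785]
 [-0.04436689 -0.70949632 -0.70331114]
 [ 0.06384689  0.70055141 -0.71073996]] [-0.57544608  0.0757212   1.01624157] [ 0.51217985 -0.70219124  0.78372067]
{'time_s': 0.1, 'joint_positions': array([-1.24597455e+00,  3.42664625e-01,  1.52490552e+00,  1.75655009e-06,
        1.27540014e+00, -1.45996146e-01]), 'dq': array([-0.00077619, -0.00090841, -0.00360539, -0.00126825, -0.00060599,
        0.00070467]), 'tau': array([ 1.45002166e-03, -4.34451127e+01, -2.46492040e+01, -1.68077322e-04,
        4.52422173e-03, -1.38001073e-05]), 'eef_pos': array([ 0.23806835, -0.46756518,  0.255695  ]), 'eef_rot': array([ 9.72418865e-01,  2.33240384e-01, -6.06701564e-05, -6.86138425e-04]), 'contact_force': array([-0.10547636,  0.00439495,  0.64606592]), 'torque': array([-0.03622688,  0.00641302,  0.01010255]), 'grip_force': 0.0, 'grip_width': 0.08532854251601046}
```

View pics/top0.png

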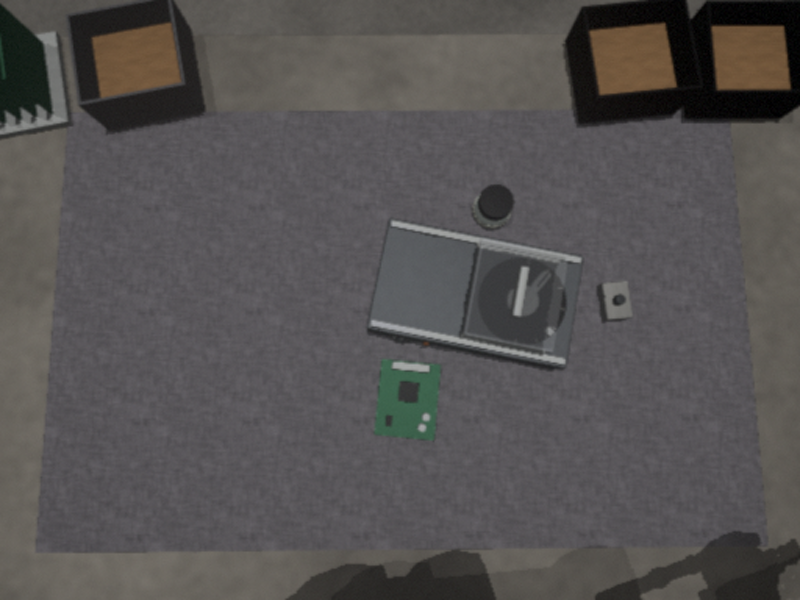

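View pics/side0.png

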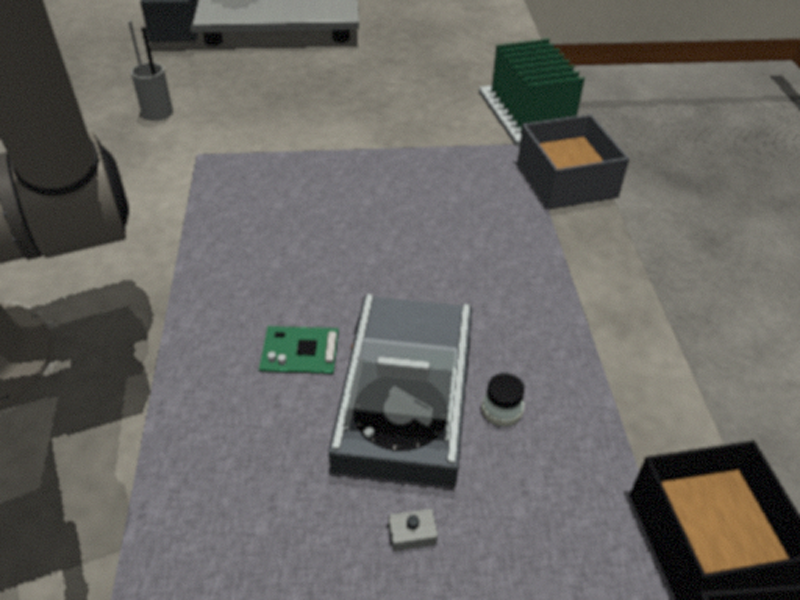

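The top view shows the controller's rails from (391,223) to (581,260) and from (370,327) to (565,363), with the rib at (522,290). The pointer runs towards about (545,275) and the mark is near (549,330). In the side view the mark is at (369,432). All are in 800x600 pixels. Next I'll measure these.

```bash
cat > h.py <<'E'
import numpy as np, cv2
from workcell import r, optics, command_gripper
def ray(n,uv,z):
    c=optics.camera_model(n); C=-c["R"].T@c["t"]
    d=c["R"].T@np.linalg.inv(c["K"])@np.array([uv[0],uv[1],1.]); return C+d*(z-C[2])/d[2]
def proj(n,X):
    c=optics.camera_model(n); q=c["K"]@(c["R"]@np.asarray(X)+c["t"]); return q[:2]/q[2]
E
python3 - <<'E'
from h import *
for n in("top","side"):
    f=np.load(n+"0.npz"); p=f["p"]; hsv=cv2.cvtColor(p,cv2.COLOR_RGB2HSV)
    m=((hsv[...,2]>135)&(hsv[...,1]<45)).astype(np.uint8)
    x0,x1,y0,y1=(230,420,130,240) if n=="top" else (200,310,180,310)
    z=np.zeros_like(m); z[y0:y1,x0:x1]=m[y0:y1,x0:x1]
    k,l,s,c=cv2.connectedComponentsWithStats(z)
    for i in range(1,k):
        if s[i,4]<4: continue
        pts=np.argwhere(l==i)[:,::-1].astype(np.float32)
        w=np.array([ray(n,q,.122 if 60<s[i,4]<160 else .057)[:2] for q in pts],np.float32)
        R=cv2.minAreaRect(w); print(n,s[i],c[i].round(1),np.round(cv2.boxPoints(R),4).tolist(), "z57",ray(n,c[i],.057).round(4))
    im=p[150:240,230:400] if n=="top" else p[180:310,205:305]
    cv2.imwrite(f"pics/{n}0c.png",cv2.resize(im[:,:,::-1],None,fx=4.5,fy=4.5,interpolation=cv2.INTER_CUBIC))
E
```

```text
top [251 142 121  26 335] [307.9 153.6] [[0.6137999892234802, -0.2313999980688095], [0.6204000115394592, -0.23280000686645508], [0.6710000038146973, 0.00839999970048666], [0.6643999814987183, 0.009800000116229057]] z57 [ 0.6438 -0.1059  0.057 ]
top [329 171   9  31 118] [333.  186.1] [[0.5406000018119812, -0.13770000636577606], [0.5958999991416931, -0.14900000393390656], [0.5971999764442444, -0.14229999482631683], [0.5418999791145325, -0.13099999725818634]] z57 [ 0.5773 -0.1541  0.057 ]
top [238 205 123  28 386] [296.3 218.1] [[0.48510000109672546, -0.20360000431537628], [0.49149999022483826, -0.20489999651908875], [0.541700005531311, 0.03530000150203705], [0.5351999998092651, 0.03669999912381172]] z57 [ 0.5141 -0.0793  0.057 ]
top [351 210   3   4   7] [351.7 211.6] [[0.5231999754905701, -0.18970000743865967], [0.5252000093460083, -0.19179999828338623], [0.52920001745224, -0.18799999356269836], [0.5271999835968018, -0.1859000027179718]] z57 [ 0.5261 -0.1893  0.057 ]
top [251 232  24   6  97] [262.7 234.4] [[0.47690001130104065, -0.031199999153614044], [0.48429998755455017, -0.031899
[... 426 characters left out ...]
[0.48100000619888306, -0.1331000030040741], [0.4902999997138977, -0.1339000016450882], [0.4943000078201294, -0.09030000120401382], [0.48500001430511475, -0.08940000087022781]] z57 [ 0.4853 -0.054   0.057 ]
side [241 228  35   8 170] [257.9 231.1] [[0.5422999858856201, -0.08609999716281891], [0.608299970626831, -0.09950000047683716], [0.6110000014305115, -0.08619999885559082], [0.5450000166893005, -0.07280000299215317]] z57 [ 0.5765 -0.0865  0.057 ]
side [234 274   4   4  12] [235.4 275.8] [[0.5246000289916992, -0.19179999828338623], [0.5300999879837036, -0.19210000336170197], [0.5303999781608582, -0.18549999594688416], [0.5249000191688538, -0.18529999256134033]] z57 [ 0.5273 -0.1892  0.057 ]
```

View pics/top0c.png

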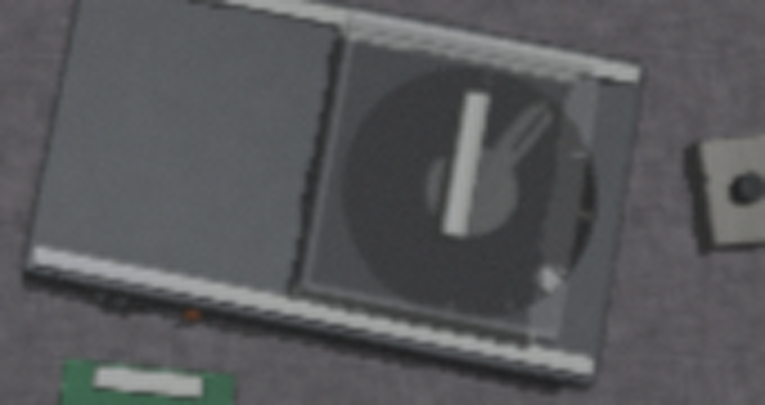

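```bash
cat >> h.py <<'E'
from scipy.spatial.transform import Rotation as Ro
yaw=np.arctan2(-.0506,.2412); ux=np.array([np.cos(yaw),np.sin(yaw),0]); uy=np.array([-np.sin(yaw),np.cos(yaw),0])
O=np.array([.5779,-.0978,0]); D=O-.06*uy
def quat(ydir):  # tool down, closing line along ydir; choose half turn with q6 nearest 0
    y=np.array([ydir[0],ydir[1],0.])/np.hypot(*ydir[:2]); z=np.array([0,0,-1.]); 
    return Ro.from_matrix(np.c_[np.cross(y,z),y,z]).as_quat()
def at(a,b,z): return D+a*ux+b*uy+[0,0,z]
E
python3 - <<'E'
from h import *
for n,c in(("top",(333,186.1)),("side",(257.9,231.1))):
    v=ray(n,c,.122)-D; print(n,v@ux,v@uy)
for s in(1,-1):
    for b in(0,.112): print(s,b,r.solve_ik(at(0,b,.129),quat(s*uy)))
    for th in(.6,2.23):
        nrm=np.cos(th)*uy+np.sin(th)*ux
        print(s,th,r.solve_ik(at(0,0,.089),quat(s*nrm)))
E
```

```text
top -0.00048448843818795336 0.016691358076669122
side 0.001976576498907882 0.015694078750828365
1 0 [-4.00547260e-01  5.76835719e-01  1.51632554e+00 -4.44089210e-16
  1.04843140e+00 -1.76455788e+00]
1 0.112 [-2.09287244e-01  5.82597144e-01  1.50534964e+00 -4.44089210e-16
  1.05364587e+00 -1.57329787e+00]
1 0.6 [-4.00547260e-01  6.27173532e-01  1.55253613e+00 -4.44089210e-16
  9.61882992e-01 -1.16455788e+00]
1 2.23 [-4.00547260e-01  6.27173532e-01  1.55253613e+00 -4.44089210e-16
  9.61882992e-01  4.65442116e-01]
-1 0 [-4.00547260e-01  5.76835719e-01  1.51632554e+00 -4.44089210e-16
  1.04843140e+00  1.37703477e+00]
-1 0.112 [-2.09287244e-01  5.82597144e-01  1.50534964e+00 -4.44089210e-16
  1.05364587e+00  1.56829479e+00]
-1 0.6 [-4.00547260e-01  6.27173532e-01  1.55253613e+00 -4.44089210e-16
  9.61882992e-01  1.97703477e+00]
-1 2.23 [-4.00547260e-01  6.27173532e-01  1.55253613e+00 -4.44089210e-16
  9.61882992e-01 -2.67615054e+00]
```

```bash
python3 - <<'E'
from h import *
home=r.read_state()["joint_positions"]; np.save("home.npy",home)
q=quat(uy); b=.016
command_gripper(.045,30)
r.reach(at(0,b,.19),q)
print("down",r.move_straight(at(0,b,.129),speed=.12,max_force=10))
command_gripper(0,30); print(r.read_state()["grip_width"])
print("slide",r.move_straight(at(0,.115,.129),speed=.06,max_force=15))
s=r.read_state(); print((s["eef_pos"]-D)@uy,s["contact_force"],s["grip_width"])
command_gripper(.045)
r.move_straight(at(0,.112,.18),speed=.15)
r.movej(home)
for n in("top","side"):
    p,d=optics.get_image(n); np.savez(f"{n}1.npz",p=p,d=d)
    im=p[150:240,230:400] if n=="top" else p[180:310,205:305]
    cv2.imwrite(f"pics/{n}1c.png",cv2.resize(im[:,:,::-1],None,fx=4.5,fy=4.5,interpolation=cv2.INTER_CUBIC))
print(r.read_state()["time_s"])
E
```

```text
down False
0.009248691798653296
slide False
0.11322199011535608 [-3.87228477 -6.83654343  6.30785994] 0.009209970247940714
8.175
```

View pics/top1c.png

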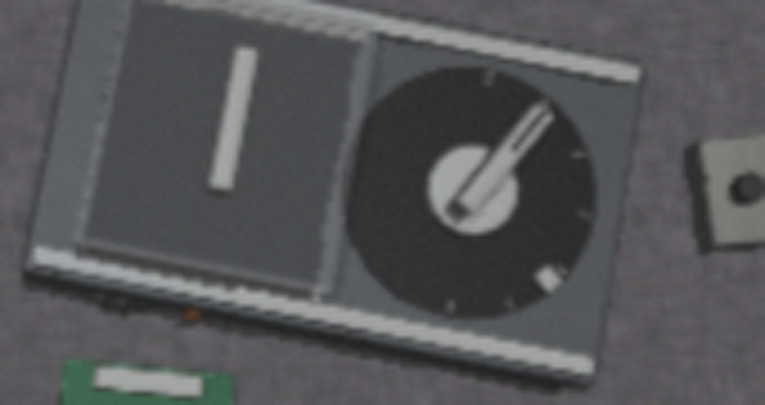

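View pics/side1c.png

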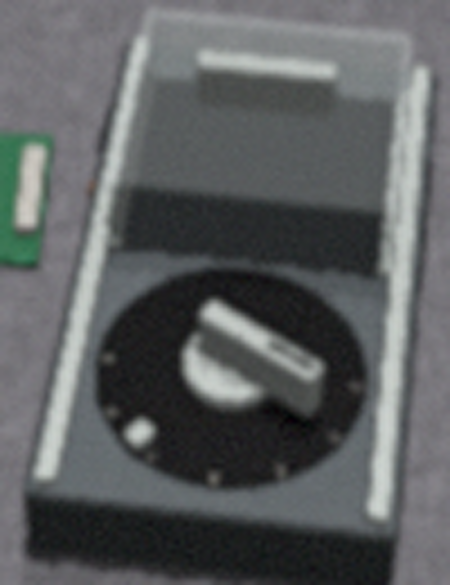

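Both views show the cover back (rib at (233,118) in the top crop) and the dial clear. In the top crop the pointer runs from (458,210) to (548,108) and the mark block is at (550,277). Next I'll measure the dial disc, bar and mark precisely.

```bash
cat > meas.py <<'E'
from h import *
def meas(tag,dialuse=None):
    for n in("top","side"):
        p=np.load(f"{n}{tag}.npz")["p"]; v=p.max(2).astype(np.float32)
        H=np.array([[0,0,0]]*0)
        # rectify onto horizontal planes by ray casting: 0.25 mm/px grid, unit axes (col=x, row=-y)
        def rect(z,S=4000,half=.064):
            g=np.array([[-half,-half],[half,-half],[half,half],[-half,half]])
            src=np.float32([proj(n,at(a,b,z)) for a,b in g]); dst=np.float32([[(a+half)*S,(half-b)*S] for a,b in g])
            return cv2.warpPerspective(v,cv2.getPerspectiveTransform(src,dst),(int(2*half*S),)*2,flags=cv2.INTER_CUBIC)
        def blob(z,th,sel,inv=False):
            im=rect(z); m=((im<th) if inv else (im>th)).astype(np.uint8)
            yy,xx=np.mgrid[:im.shape[0],:im.shape[1]]; X=xx/4000-.064; Y=.064-yy/4000
            m[~sel(X,Y)]=0; k,l,s,c=cv2.connectedComponentsWithStats(m); i=1+np.argmax(s[1:,4])
            cs,_=cv2.findContours((l==i).astype(np.uint8),cv2.RETR_EXTERNAL,cv2.CHAIN_APPROX_NONE); ct=max(cs,key=cv2.contourArea)
            f=lambda q:np.array([q[0]/4000-.064,.064-q[1]/4000])
            return f(c[i]),ct,f
        c,ct,f=blob(.051,60,lambda X,Y:np.hypot(X,Y)<.063,True); e=cv2.fitEllipse(cv2.convexHull(ct))
        dc=f(e[0]); print(n,"dial centre",dc.round(4),np.array(e[1])/4000)
        c,ct,f=blob(.059,120,lambda X,Y:(abs(np.hypot(X,Y)-.05)<.012)&(Y<.01))
        for C in(dc,np.zeros(2)): print("  mark",c.round(4),"r",np.hypot(*(c-C)).round(4),"angle",np.arctan2(-(c-C)[1],(c-C)[0]).round(3))
        im=rect(.085); cv2.imwrite(f"pics/rect{n}{tag}.png",im)
    a,b=[cv2.imread(f"pics/rect{n}{tag}.png",0) for n in("top","side")]
    im=cv2.resize(np.hstack([a,b]),(800,400)); cv2.imwrite(f"pics/rect{tag}.png",im)
E
python3 -c "
from meas import *
meas('1')"
```

```text
top dial centre [0.     0.0001] [0.11171261 0.11322615]
  mark [-0.0322 -0.0392] r 0.0509 angle 2.258
  mark [-0.0322 -0.0392] r 0.0508 angle 2.259
side dial centre [0.0016 0.002 ] [0.11063716 0.12038276]
  mark [-0.0303 -0.0409] r 0.0534 angle 2.209
  mark [-0.0303 -0.0409] r 0.0509 angle 2.208[ WARN:0@0.247] global loadsave.cpp:1063 imwrite_ Unsupported depth image for selected encoder is fallbacked to CV_8U.
```

View pics/rect1.png

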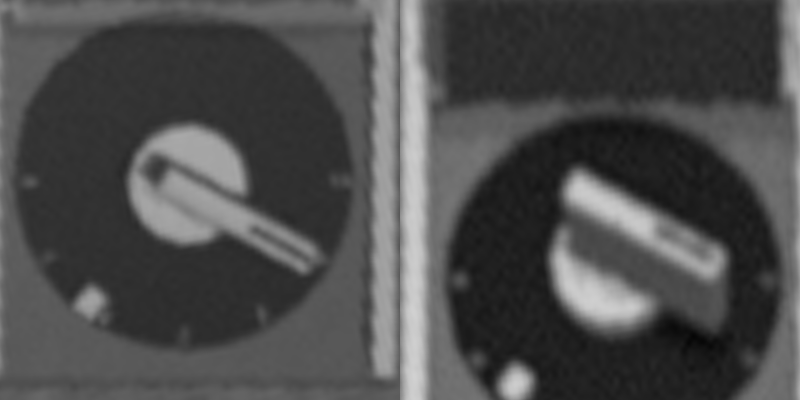

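```bash
sed -i 's/^O=np.array.*/&; D=D+.0006*ux+.0006*uy/' h.py; python3 - <<'E'
from h import *
nq=lambda th: quat(np.sin(th)*ux+np.cos(th)*uy)
command_gripper(.04,20)
r.reach(at(0,0,.15),nq(.51))
print("down",r.move_straight(at(0,0,.090),speed=.1,max_force=10))
command_gripper(0,20); s=r.read_state(); print(s["grip_width"],s["contact_force"],s["torque"])
q=r.solve_ik(at(0,0,.090),nq(2.238)); print(s["joint_positions"],q)
r.movej(q); r.hold(.3)
s=r.read_state(); y=Ro.from_quat(s["eef_rot"]).as_matrix()[:,1]; print("th",np.arctan2(y@ux,y@uy),s["contact_force"],s["torque"],s["grip_width"])
command_gripper(.04)
r.move_straight(at(0,0,.16),speed=.15)
r.movej(np.load("home.npy"))
for n in("top","side"):
    p,d=optics.get_image(n); np.savez(f"{n}2.npz",p=p,d=d)
print(r.read_state()["time_s"])
from meas import meas; meas("2")
E
```

```text
down False
0.009366643624080241 [1.8473128  2.94973815 3.12451968] [ 0.41880169 -0.23960837 -0.02745931]
[-3.98764916e-01  6.25637440e-01  1.54909670e+00  8.08315363e-04
  9.64766480e-01 -1.25326850e+00] [-3.99337876e-01  6.26688435e-01  1.55001961e+00 -4.44089210e-16
  9.64884608e-01  4.74651500e-01]
th 2.2385386333977 [2.92350427 3.76120322 6.13020646] [ 0.67755679 -0.3221978  -0.04130492] 0.009766585863303576
15.85
top dial centre [-0.0005 -0.0007] [0.11158328 0.11300355]
  mark [-0.0329 -0.0399] r 0.0508 angle 2.261
  mark [-0.0329 -0.0399] r 0.0517 angle 2.26
side dial centre [ 0.001  -0.0013] [0.11181818 0.11288976]
  mark [-0.0309 -0.0415] r 0.0513 angle 2.241
  mark [-0.0309 -0.0415] r 0.0518 angle 2.211[ WARN:0@3.846] global loadsave.cpp:1063 imwrite_ Unsupported depth image for selected encoder is fallbacked to CV_8U.
```

View pics/rect2.png

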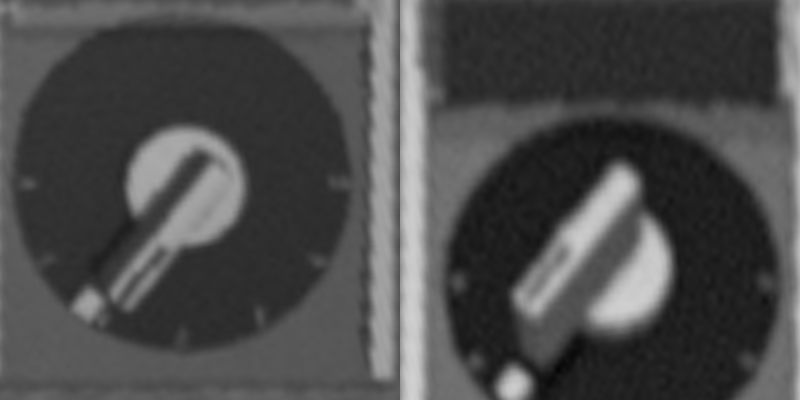

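The picture shows the pointer (tip at about (118,303) in the top half) lined up with the mark block at (88,303), apart from the expected height parallax. I'll do a same-camera number check of bar against mark.

```bash
python3 - <<'E'
import cv2,numpy as np
for n in("top","side"):
    a=cv2.imread(f"pics/rect{n}2.png",0); yy,xx=np.mgrid[:512,:512]; X=xx/4000-.064; Y=.064-yy/4000
    along=X*np.cos(2.24)-Y*np.sin(2.24); across=X*np.sin(2.24)+Y*np.cos(2.24)
    for th in(100,120,140):
      for lo in ((.022,) if n=="top" else (-.012,.0)):
        m=((a>th)&(along>lo)&(along<.041)&(abs(across)<.011)).astype(np.uint8)
        m=cv2.morphologyEx(m,cv2.MORPH_CLOSE,np.ones((13,13)))
        pts=np.argwhere(m)[:,::-1]; R=cv2.minAreaRect(pts.astype(np.float32)); b=cv2.boxPoints(R); e=max((b[1]-b[0],b[2]-b[1]),key=np.linalg.norm)
        e=e if e[1]>0 else -e
        print(n,th,lo,"rect",round(float(np.arctan2(e[1],e[0])),3),np.array(R[1])/4,"across",across[m>0].mean().round(4),"pca",end=" ")
        c=pts-pts.mean(0); w,V=np.linalg.eigh(c.T@c); d=V[:,1]*np.sign(V[1,1]); print(np.arctan2(d[1],d[0]).round(3))
E
```

```text
top 100 0.022 rect 2.239 [ 9.94529057 18.98176956] across -0.0004 pca 2.243
top 120 0.022 rect 2.221 [ 8.41543293 18.99642754] across -0.0012 pca 2.283
top 140 0.022 rect 2.324 [1.778247   7.81972647] across -0.0028 pca 2.251
side 100 -0.012 rect 2.23 [13.8026228  53.07637024] across 0.0026 pca 2.231
side 100 0.0 rect 2.23 [13.8026228  41.06206131] across 0.0026 pca 2.229
side 120 -0.012 rect 2.236 [12.12600899 53.02893448] across 0.0025 pca 2.23
side 120 0.0 rect 2.232 [12.10340023 41.04631424] across 0.0025 pca 2.226
side 140 -0.012 rect 2.234 [10.68552399 53.02865601] across 0.0028 pca 2.197
side 140 0.0 rect 2.224 [10.64205837 41.08465576] across 0.003 pca 2.182
```

```bash
python3 - <<'E'
from h import *
q=quat(uy)
command_gripper(.045,40)
r.reach(at(0,.111,.18),q)
print("down",r.move_straight(at(0,.111,.129),speed=.12,max_force=10))
command_gripper(0,40); print(r.read_state()["grip_width"])
print("slide",r.move_straight(at(0,-.006,.129),speed=.05,max_force=22))
s=r.read_state(); print((s["eef_pos"]-D)@uy,s["contact_force"],s["grip_width"])
command_gripper(.045)
r.move_straight(at(0,0,.18),speed=.15)
r.movej(np.load("home.npy"))
for n in("top","side"):
    p,d=optics.get_image(n); np.savez(f"{n}3.npz",p=p,d=d)
    v=p.copy()
    if n=="top":
        m=(cv2.cvtColor(p,cv2.COLOR_RGB2HSV)[...,2]>135)
        k=np.zeros_like(m);k[165:225,290:365]=m[165:225,290:365]
        _,l,st,c=cv2.connectedComponentsWithStats(k.astype(np.uint8))
        for i in range(1,len(st)):
            w=ray(n,c[i],.122)-D; print(st[i],(w@ux).round(4),(w@uy).round(4))
    np.save(n+"v.npy",v)
a=cv2.resize(np.load("topv.npy")[140:260,230:420],(475,300),interpolation=cv2.INTER_CUBIC); b=cv2.resize(np.load("sidev.npy")[180:360,160:355],(325,300),interpolation=cv2.INTER_CUBIC)
cv2.imwrite("pics/end.png",np.hstack([a,b])[:,:,::-1]); print(r.read_state()["time_s"])
E
```

```text
down False
0.008831627313181439
slide True
0.0002679166499395367 [0.36400195 1.85885966 4.13930398] 0.009023302294003551
[362 165   3   1   3] 0.0483 -0.0313
[338 173   8  30 111] -0.0016 -0.0001
[290 215  41  10 112] -0.0713 0.0517
23.9
```

View pics/end.png

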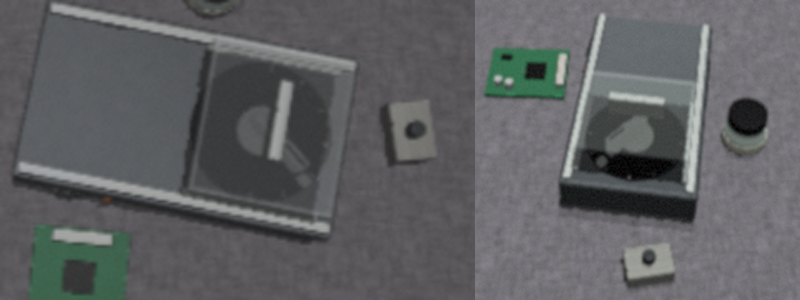

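The cover is fully home: the stop was felt, and the rib at (281,120) measures 0 mm from home. The pointer is still aimed at the mark at (304,180), and the board, jar and holder have not moved.

```bash
python3 -c "
from workcell import r
print(r.finish_job())"
```

```text
the job is handed in; nothing more can be done
None
```

The job is handed in at about 24 s: the cover was slid back, the dial turned to the mark (pointer about 2.24 rad, within roughly 0.5° of the mark by camera), and the cover slid fully home, with the board, jar and holder unmoved by eye in the last pictures.

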